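# Roll down the lifted floor strip so the cabinet door can shut

## Task

The six veneer tiles of the strip on the cubby floor have lifted and the small swing door catches on them. Take the palm roller from the organiser's lid and roll along the strip from end to end with steady, firm downward pressure until every tile is bedded down, with the roller only (no fingers on the tiles) and without crushing them. Once the tiles are down, push the door fully shut, and leave the roller set down gently, standing upright near the middle of the lid; do not disturb the other things on the shelf.

Things in the scene. Friction and masses are not known exactly. Their poses are not given: they have to be found in the camera images.
- roller_grip (a point): Centre of the palm roller's wooden grip: a ridge 74 mm long, 24 mm thick, 36 mm high, to hold it by from above. The roller is the loose hand tool (0.36 kg) on the organiser's lid. This point is 85 mm above the underside of its drums and 40 mm above the top of its steel frame. Own x: along the ridge, the rolling direction; y: across the ridge (drum axles); z: up.
- roller_foot (a point): Middle of the roller's underside, level with the lowest lines of its two rubber drums (34 mm diameter, 52 mm wide, axles 47 mm apart along x, free turning with slight drag). Overall the roller is 81 mm long (x), 62 mm wide (y), 103 mm high.
- drum_a (a joint): Turn of one drum of the roller (rad), 0 at the start; 17 mm of rolling per rad, either sign.
- strip: The floor strip: six dark veneer tiles side by side on a paper backing fixed to the shelf floor, 216 mm long and 70 mm wide. Origin: its centre, on the shelf floor. Own y: along the strip, +y to the door-hinge side; own x: across it, +x to the cabinet. Tops of lifted tiles stand 12.4 to 13 mm above the shelf floor.
- strip_left (a point): Middle of the strip's end edge on the door-hinge side (tile 1), 13 mm above the shelf floor.
- strip_right (a point): Middle of the strip's other end edge (tile 6), 13 mm above the shelf floor.
- tile1 (a joint): How far tile 1, the end tile on the door-hinge side, is pressed down (m): 0 is lifted, 0.005 is bottomed. Tiles are 70 x 34 x 6 mm, 36 mm apart, and move straight down only. Bedded when over 0.003.
- tile2 (a joint): The same for tile 2. A tile's foam adhesive gives at about 4.5 N and stiffens by 1 N per mm: 3 mm down takes 7.5 N, bottoming 9.5 N, on each tile under the roller.
- tile3 (a joint): The same for tile 3. Let go, a tile stays down (it springs back by less than 0.5 mm).
- tile4 (a joint): The same for tile 4.
- tile5 (a joint): The same for tile 5.
- tile6 (a joint): The same for tile 6, the other end tile.
- door (a joint): Opening angle of the cabinet's white swing door (rad): 0 shut against its magnetic catch, about 1.2 to 1.5 at the start. Upright hinge at its left end as seen from the robot; opens towards the robot; light, stays where left. 200 mm wide, 110 mm high, 15 mm thick, lower edge 11 mm above the shelf floor: clears bedded tiles, rubs hard on lifted ones.
- door_hinge (a point): Point on the door's hinge line, in the plane of its outer face, 66 mm above the shelf floor. Axes turn with the door: own -y runs along the door from hinge to free edge, own -x points out of its outer face. The cabinet behind the door is 125 mm high.
- door_push (a point): Point on the door's outer face, 120 mm from the hinge line, 96 mm above the shelf floor, 25 mm below the door's top edge. Axes as door_hinge; pushing along +x shuts the door. A round knob stands about 35 mm off the face 170 mm from the hinge line, 91 mm above the shelf floor; the face is bare nearer the hinge.
- organiser: Grey plastic organiser box with a black-clipped lid, fixed, 180 mm (own x) by 140 mm (own y). Origin: centre of its underside. The lid's flat top is 58 mm above the shelf floor, with a rim 3 mm wide and 5 mm high round its edge, leaving 174 x 134 mm inside, where the roller stands.
- lid_top (a point): Centre of the flat top of the organiser's lid, 58 mm above the shelf floor; axes as the organiser.
- coasters: Stack of four round white ceramic coasters with cork tops, 96 mm across, 34 mm high, loose. Origin: centre of its underside. Leave alone.
- frame: Stainless steel photo frame, 140 mm wide, 180 mm high, leaning on its back strut, loose. Origin: under its middle. Leave alone.
- remote: Orange plastic remote control, 45 x 165 x 18 mm, loose. Origin: centre of its underside, long side along own y. Leave alone.
- mug: White ceramic mug, 82 mm across, 95 mm high, loose. Origin: centre of its underside. Leave alone.
- tilepack: Cardboard carton of spare tiles, 130 x 90 x 45 mm with one tile on top, loose. Origin: centre of its underside. Leave alone.
- gamepad: Black game controller, about 160 mm wide and 100 mm deep, 40 mm high, loose. Origin: centre of its underside. Leave alone.
There are look-alikes about, which are no part of the job. What is shaped like the part that bears roller_grip but purple is not meant.

How it is judged (in metres and radians):
On the way, in this order (a step that is already met when the one before it is completed fails the run):
1. all six tiles bedded (more than 3 mm down) by rolling: the roller's drum has turned at least 4 rad (68 mm of rolling) (value of joint each of tile1, tile2, tile3, tile4, tile5, tile6 above 0.003 m and (value of joint drum_a above 4 rad or value of joint drum_a below -4 rad)), for 0.1 s.
2. then the door is pushed fully shut (within 0.035 rad) (value of joint door below 0.035 rad), for 0.1 s.
At the end, for the whole second after the job is handed in: All six tiles are more than 3 mm down; the door is within 2 degrees (0.035 rad) of fully shut; the roller stands upright (within 0.08 rad) on its drums on the organiser's lid, inside the rim, its centre within 55 mm along and 45 mm across of the lid's centre, released and at rest (value of joint each of tile1, tile2, tile3, tile4, tile5, tile6 above 0.003 m and value of joint door below 0.035 rad and x of roller_grip in the frame of lid_top between -0.055 and 0.055 m and y of roller_grip in the frame of lid_top between -0.045 and 0.045 m and z of roller_grip in the frame of lid_top between 0.079 and 0.091 m and angle between roller_grip's own z axis and vertical below 0.08 rad and linear speed of roller below 0.02 m/s); the robot touches nothing.
It fails at once if the fingers press on the tiles (over 2 N) (contact force between the fingers and strip above 2 N).
It fails at once if the roller crushes the strip (over 60 N) (contact force between roller and strip above 60 N).
It fails at once if the roller is dropped or slammed on the lid (over 60 N) (contact force between roller and organiser above 60 N).
It fails at once if a bystander (coasters, frame, remote, mug, carton, controller) is moved over 25 mm or the frame or mug tipped (distance of any of coasters, frame, remote, mug, tilepack, gamepad from where it was at the start of the episode above 0.025 m or angle between any of frame, mug's own z axis and vertical above 0.3 rad).
It also fails if it takes over 70 s, if anything falls off the work surface, if the arm or the gripper's body presses on something with over 40 N, if the wrist force passes 120 N, or if a joint passes its speed limit or range.

## Robot

A 6-joint arm with a two-finger parallel gripper is mounted at the origin on the work surface. World frame = base frame: x ahead of the robot, y to its left, z up, the work surface at z = 0. Lengths are in m, angles in degrees, forces in N, time in s.
With the tool pointing down it reaches from about 0.25 to 0.725 m from the base axis. Payload 9.7 kg.
Tool frame: the origin (TCP) lies at the very end of the fingers, on their centre line; the grasp point (between the pads) lies 19 mm behind it; y points along the fingers, x is the direction in which the jaws open and shut, and the axes are right-handed (so a half turn about y gives the same grasp; the last joint's range is limited). The gripper opens to 85 mm and grips with 20 to 120 N. Pads are 22 mm wide; open, the fingers measure 114 mm over their backs; the gripper's body (76 mm by 85 mm) begins 54 mm behind the grasp point. The pads swing forward as they close: fully open they stand 13 mm farther back than shut.
Start: joints at [-75.516, 4.979, 10.078, 95.1, 0, 90], TCP at [0.138, -0.533, 0.231] pointing down, gripper open.
Joint ranges: [-179.16, 179.16], [-48.56, 103.87], [-65.8, 70.77], [-126.05, 130.52], [-82.76, 87.17], [-180, 180]. Speed limits (degrees/s): [127.2, 127.2, 147.25, 180, 180, 180].

## Interface

Orientations are given as [roll, pitch, yaw] about the fixed x, y, z axes, in that order (R = Rz(yaw) Ry(pitch) Rx(roll)).
In Python, from workcell import bot gives the robot as it stands.
- The arm moves only by the shell command python3 -m jog 'ROWS' [FORCE]. ROWS is JSON, a list of rows, each a list of 7 numbers: the closure, from 0 (fully open) to 1 (shut), then the shift along the world's x, y, z in units of 25 mm (1.0 is 25 mm), then the turn, a rotation vector about the world's x, y, z in units of 5 degrees (1.0 is 5 degrees). A call has 1 to 5 rows; each row is the pose to reach, as a shift and turn from the pose commanded when the call began; what a row does not reach only later rows make up. A row lasts 1/10 s, in which the tool goes at most 50 mm and 8.59 degrees, less where a joint would pass 70% of its speed; a pose out of reach is approached as far as the arm can. A call with a gripper value outside its range is refused whole. The fingers move at their own pace and stop on an object; FORCE is the grip in N (left out, the last holds). Time passes only in rows, so rows that repeat a pose let the fingers close. It gives the time, the measured TCP pose, the force and the opening at its end, in the units of the state.
- bot.get_obs(): the state, without advancing time (a new reading comes with each control period).
- bot.camera(name): name is "scene" or "top" or "wrist"; returns (picture, depth): 420x560x3 uint8, red, green, blue; 420x560 float32, m along the optical axis (not along the pixel's ray), 0 where there is no reading.
- bot.camera_model(name): a dict with "fx", "fy", "cx", "cy" (pixels), "rvec" (rotation vector, rad) and "tvec" (3), from world to camera coordinates, as OpenCV has them; the wrist camera has in their place "tool_from_camera" (4x4, takes a point from camera to tool coordinates, whose origin is the TCP and whose axes are the tool frame's). Camera axes: x right, y down, z forward; pixel columns grow to the right and rows downward; lengths in m; the calibration is good to about 2 mm. A picture is of the moment at which its call begins: read the wrist's pose just before it. camera_model takes no time and is no camera call.
- bot.job_done(): hands the job in, once; it reports no verdict.
Trained networks look in the newest picture that a camera, given by its name, has taken for a name from the list of things; names that differ only in an ending like _2 or _b are one class to them, and where a whole thing is asked for, a point or a joint stands for the part that bears it (a point fixed in the world has none). Each returns a list of dicts, best first, with "conf" (0 to 1); they miss things now and then, are a little off and sometimes report something else, mostly with a low value. They report only what shows in the picture. A call takes as long as a camera call. They do not tell look-alikes from the thing itself.
- bot.regions_of(camera, label): "pixels" (420x560 bool, what is visible of it) and "point" ([row, column] in pixels, amid what is visible of it).
The state is a dict: "time": time; "q": joint angles; "qd": joint speeds; "joint_efforts": joint torques, N m; "ee_pos": TCP position; "tcp_rot": TCP orientation; "wrist_force": force on the tool from outside, world axes, zero at the start; "torque": the same for the moment, N m; "opening": finger opening in m.
Only numpy, scipy, OpenCV 4.12 (cv2) and the standard library are available. Lean on these libraries where they do the work, as an engineer would, in place of code of your own. Each camera call takes 0.05 s, during which the arm holds its last target. There are 200 camera calls.

## Working session

There is one attempt and no reset: what is moved stays moved. The work goes in short steps, Python scripts to look and compute and a shell command to move; the robot and the scene stay as the last step left them, time stands still between calls to the robot, and variables do not carry over. Pictures are saved under pics/ and viewed, about 8 in all and at most 12, crops included, and the job is handed in when it is done.

```bash
ls; mkdir -p pics
cat > h.py <<'E'
import numpy as np, cv2
from workcell import bot
from scipy.spatial.transform import Rotation as R
def snap(cam):
    o=bot.get_obs(); im,d=bot.camera(cam); m=bot.camera_model(cam)
    if cam=='wrist':
        T=np.eye(4); T[:3,:3]=R.from_euler('xyz',o['tcp_rot'],degrees=True).as_matrix(); T[:3,3]=o['ee_pos']
        W=T@np.array(m['tool_from_camera'])
    else:
        E=np.eye(4); E[:3,:3]=cv2.Rodrigues(np.array(m['rvec'],float))[0]; E[:3,3]=np.ravel(m['tvec']); W=np.linalg.inv(E)
    v,u=np.mgrid[:420,:560]
    P=np.stack([(u-m['cx'])/m['fx']*d,(v-m['cy'])/m['fy']*d,d],-1)@W[:3,:3].T+W[:3,3]
    P[d==0]=np.nan
    return im,d,P,W,m
def save(im,name): cv2.imwrite('pics/'+name,cv2.cvtColor(im,cv2.COLOR_RGB2BGR))
E
python3 - <<'E'
from h import *
print(bot.get_obs())
for c in ['scene','top']:
    im,d,P,W,m=snap(c); save(im,c+'1.png'); np.save('pics/'+c+'P.npy',P); print(c,W[:3,3].round(3),m['fx'])
    for l in ['roller_grip','strip','door','organiser','coasters','frame','remote','mug','tilepack','gamepad']:
        for r in bot.regions_of(c,l)[:3]:
            q=P[r['pixels']]; print(l,round(r['conf'],2),np.round(r['point']),r['pixels'].sum(),np.nanmedian(q,0).round(3),np.nanpercentile(q,2,axis=0).round(3),np.nanpercentile(q,98,axis=0).round(3))
E
```

```text
pics
{'time': 0.0, 'q': array([-7.55168985e+01,  5.01058435e+00,  1.00338471e+01,  9.50987684e+01,
       -1.30799025e-03,  8.99998118e+01]), 'qd': array([-0.07413588, -0.00667845,  0.00834656,  0.0496414 ,  0.09325633,
        0.09370473]), 'joint_efforts': array([ 2.99103849e-03, -5.20394647e+01,  4.64797318e+01,  1.65654626e-02,
        3.95705570e-05,  3.93572364e-06]), 'ee_pos': array([ 0.13748867, -0.53230284,  0.23058258]), 'tcp_rot': array([-9.00013077e+01,  7.55056343e-02, -7.55167103e+01]), 'wrist_force': array([ 0.03109162, -0.05220188,  0.57230748]), 'torque': array([-0.02405982, -0.0446924 , -0.0232447 ]), 'opening': 0.0853729886364803}
scene [1.452 0.143 0.881] 417.2991075849482
roller_grip 0.75 [177. 189.] 622 [ 0.274 -0.39   0.046] [ 0.237 -0.436  0.   ] [ 0.297 -0.357  0.104]
roller_grip 0.74 [202. 171.] 542 [ 0.504 -0.351  0.103] [ 0.448 -0.394  0.071] [ 0.526 -0.324  0.162]
strip 0.93 [256. 286.] 347 [0.553 0.015 0.012] [ 0.538 -0.083  0.004] [0.571 0.12  0.016]
door 0.57 [241. 350.] 784 [0.54  0.187 0.101] [0.467 0.159 0.022] [0.647 0.22  0.123]
organiser 0.82 [22
[... 1030 characters left out ...]
0.462  0.159 -0.002] [0.654 0.228 0.126]
organiser 0.82 [225. 367.] 1661 [ 0.447 -0.347  0.058] [ 0.373 -0.436  0.009] [ 0.559 -0.28   0.067]
coasters 0.9 [244. 305.] 566 [ 0.392 -0.101  0.033] [ 0.348 -0.142  0.005] [ 0.438 -0.058  0.04 ]
frame 0.57 [232. 120.] 1184 [0.411 0.533 0.097] [ 0.37   0.468 -0.   ] [0.455 0.6   0.182]
remote 0.83 [240. 178.] 505 [0.398 0.36  0.018] [0.373 0.282 0.01 ] [0.424 0.435 0.025]
mug 0.73 [210. 426.] 638 [ 0.52  -0.565  0.049] [ 0.475 -0.609 -0.   ] [ 0.553 -0.514  0.098]
tilepack 0.65 [162. 373.] 947 [ 0.7   -0.372  0.045] [ 0.639 -0.424  0.001] [ 0.771 -0.328  0.057]
gamepad 0.57 [185. 155.] 681 [0.603 0.453 0.03 ] [0.521 0.374 0.004] [0.65  0.497 0.044]
```

Run:
```python
import cv2,numpy as np
s=cv2.imread('pics/scene1.png')[150:300,90:490]; t=cv2.imread('pics/top1.png')[145:295,90:490]
cv2.imwrite('pics/both.png',np.vstack([cv2.resize(x,None,fx=2,fy=2,interpolation=2) for x in (s,t)]))
```

```text
(no output)
```

View pics/both.png

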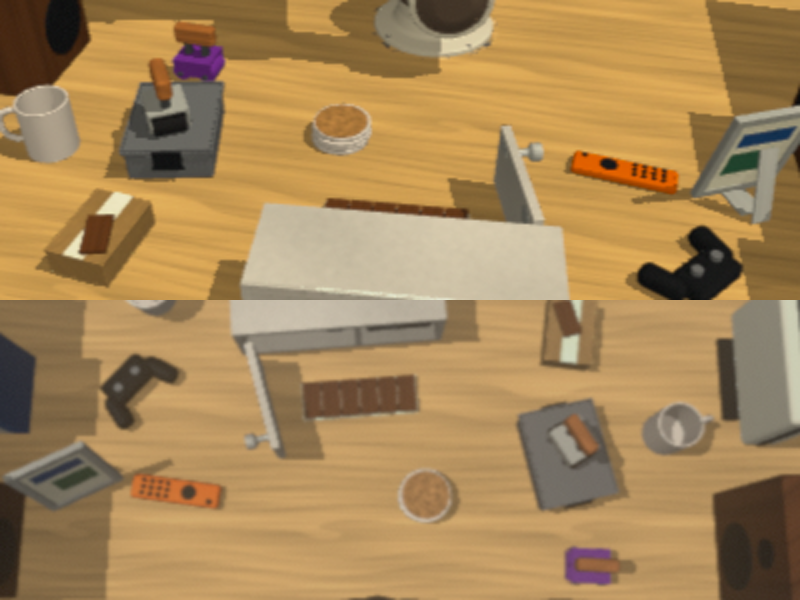

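Run:
```python
from h import *
P=np.load('pics/topP.npy'); im=cv2.imread('pics/top1.png')
print(bot.camera_model('wrist'))
def rect(mask,name):
    q=P[mask][:,:2].astype(np.float32); (c,s,a)=cv2.minAreaRect(q*1000); print(name,len(q),np.round(c,1),np.round(s,1),round(a,1))
z=P[...,2];x=P[...,0];y=P[...,1]
rect((abs(x-.46)<.13)&(abs(y+.35)<.12)&(z>.05)&(z<.068),'lid')
rect((abs(x-.46)<.13)&(abs(y+.35)<.12)&(z>.085),'rollertop')
rect((abs(x-.58)<.06)&(abs(y-.02)<.13)&(z>.006)&(z<.02),'strip')
rect((x>.4)&(x<.66)&(y>.14)&(y<.24)&(z>.112)&(z<.13),'door')
rect((x>.62)&(abs(y-.05)<.2)&(z>.118)&(z<.135),'cabinet')
rect((x>.2)&(x<.6)&(abs(y+.35)<.12)&(z>.15),'grip')
```

```text
{'fx': 359.18422603306857, 'fy': 359.18422603306857, 'cx': 278.07073299190677, 'cy': 211.3832021682489, 'tool_from_camera': array([[ 9.99999763e-01,  4.59603229e-04,  5.13516222e-04,
        -3.66263807e-04],
       [-3.43539310e-04, -3.13506473e-01,  9.49586001e-01,
        -1.43711070e-01],
       [ 5.97423452e-04, -9.49585952e-01, -3.13506241e-01,
         8.16123517e-02],
       [ 0.00000000e+00,  0.00000000e+00,  0.00000000e+00,
         1.00000000e+00]])}
lid 1506 [ 466.8 -359.6] [189.3 142.8] 13.2
rollertop 383 [ 484.5 -362.4] [76.2 64.5] 32.7
strip 1002 [580.4  19.4] [254.2 109.2] 88.8
door 249 [557.2 190.6] [199.3  16.7] 16.6
cabinet 3953 [729.2  60.9] [186.6 385.6] 5.2
grip 153 [ 483.5 -361.4] [72.8 25.2] 36.4
```

```bash
python3 -m jog '[[0,1.8,0.9,0.3,0,0,0.8],[0,3.6,1.8,0.6,0,0,1.6],[0,5.4,2.7,0.8,0,0,2.4],[0,7.2,3.6,1,0,0,3.3],[0,9,4.5,1.2,0,0,4.3]]' && python3 -m jog '[[0,1.6,0.8,0,0,0,0],[0,3.2,1.6,0,0,0,0],[0,4.4,2.2,0.4,0,0,0],[0,4.8,2.4,0.6,0,0,0],[0,4.8,2.4,0.6,0,0,0]]'
python3 - <<'E'
from h import *
im,d,P,W,m=snap('wrist'); save(im,'w1.png'); np.save('pics/w1P.npy',P)
print(bot.get_obs()['ee_pos'],bot.get_obs()['tcp_rot'])
for l in ['roller_grip','organiser']:
    for r in bot.regions_of('wrist',l)[:3]:
        q=P[r['pixels']]; print(l,round(r['conf'],2),np.round(r['point']),r['pixels'].sum(),np.nanmedian(q,0).round(3))
z=P[...,2];x=P[...,0];y=P[...,1]
def rect(mask,name):
    q=P[mask][:,:2].astype(np.float32); (c,s,a)=cv2.minAreaRect(q*1000); print(name,len(q),np.round(c,1),np.round(s,1),round(a,1),np.nanmedian(z[mask]).round(4))
near=(abs(x-.483)<.08)&(abs(y+.36)<.08)
rect(near&(z>.152)&(z<.17),'griptop'); rect(near&(z>.13)&(z<.17),'grip'); rect(near&(z>.094)&(z<.108),'frametop')
lid=(abs(x-.46)<.13)&(abs(y+.35)<.12)&(z>.05)&(z<.069); rect(lid,'lid'); rect(lid&(z<.0605),'lidflat')
E
```

```text
time: 1.6
ee_pos: [0.3611, -0.4204, 0.2614]
tcp_rot: [-90.0, -0.0, -53.8]
wrist_force: [-0.7, 0.1, 0.4]
opening: 0.0853
time: 2.1
ee_pos: [0.4807, -0.361, 0.2762]
tcp_rot: [-90.0, -0.0, -53.9]
wrist_force: [-0.3, -0.0, -0.0]
opening: 0.0854
[ 0.4795683  -0.3616213   0.27594218] [-9.00165374e+01 -6.21953940e-03 -5.39628020e+01]
roller_grip 0.66 [333. 199.] 4573 [ 0.277 -0.397  0.047]
roller_grip 0.62 [188. 285.] 6579 [ 0.49  -0.358  0.105]
organiser 0.8 [176. 247.] 17396 [ 0.473 -0.343  0.059]
griptop 2783 [ 484.5 -363.3] [72.4 24. ] 32.0 0.1612
grip 2891 [ 484.5 -363.2] [72.5 24. ] 32.0 0.1612
frametop 2986 [ 483.8 -363.8] [70.4 62.1] 32.0 0.104
lid 17419 [ 465.7 -360.4] [190.2 140.5] 13.3 0.0592
lidflat 14605 [ 465.7 -360.5] [190.2 134.7] 13.1 0.0591
```

View pics/w1.png

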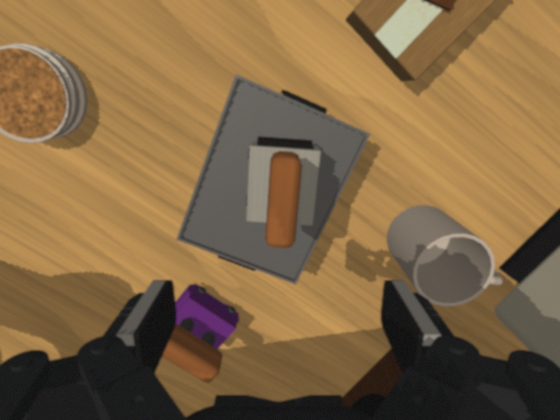

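```bash
python3 -m jog '[[0,0.06,-0.1,-1,0,0,-0.8],[0,0.06,-0.1,-2.5,0,0,-0.8],[0,0.06,-0.1,-4.2,0,0,-0.8],[0,0.06,-0.1,-5.6,0,0,-0.8],[0,0.06,-0.1,-6.2,0,0,-0.8]]' 100 && python3 -m jog '[[0,0,0,0,0,0,0],[1,0,0,0,0,0,0],[1,0,0,0,0,0,0],[1,0,0,0,0,0,0],[1,0,0,0,0,0,0]]' 100 && python3 -m jog '[[1,0,0,0,0,0,0],[1,0,0,0,0,0,0],[1,0,0,0,0,0,0]]'
python3 - <<'E'
from h import *
print(bot.get_obs())
E
```

```text
time: 2.75
ee_pos: [0.4784, -0.3639, 0.1173]
tcp_rot: [-90.1, 0.2, -58.1]
wrist_force: [-0.3, 0.0, -0.5]
opening: 0.0853
time: 3.25
ee_pos: [0.4815, -0.3644, 0.1221]
tcp_rot: [-90.0, -0.1, -58.0]
wrist_force: [-0.4, 0.4, 0.1]
opening: 0.0281
time: 3.55
ee_pos: [0.4814, -0.3643, 0.1221]
tcp_rot: [-90.0, -0.1, -58.0]
wrist_force: [-0.4, -0.7, 5.7]
opening: 0.0229
{'time': 3.55, 'q': array([-3.71130460e+01,  1.14382892e+01,  5.21672501e+00,  8.36739264e+01,
       -3.51313133e-03,  1.10899830e+02]), 'qd': array([ 0.0099768 , -0.10559239,  0.00523753, -0.05101103,  0.03325674,
        0.00731583]), 'joint_efforts': array([ 1.59949204e-01, -5.62894857e+01,  4.42559803e+01, -2.00506691e-01,
        4.87764913e-02,  2.07235244e-03]), 'ee_pos': array([ 0.48144843, -0.36431086,  0.12212025]), 'tcp_rot': array([-89.96599975,  -0.09888654, -58.01290833]), 'wrist_force': array([-0.35345204, -0.72142264,  5.68866835]), 'torque': array([ 0.06822087,  0.14812656, -0.02123241]), 'opening': 0.02293733371108919}
```

```bash
python3 -m jog '[[1,0,0,0.3,0,0,0],[1,0,0,1,0,0,0],[1,0,0,2.2,0,0,0],[1,0,0.4,3.6,0,0,0.8],[1,0.2,1,5,0,0,2]]' && python3 -m jog '[[1,0.4,1.3,0.8,0,0,1.5],[1,0.9,2.7,1.5,0,0,3],[1,1.5,4.1,2.2,0,0,4.5],[1,2.1,5.5,2.8,0,0,6],[1,2.7,7,3.3,0,0,7.5]]' && python3 -m jog '[[1,0.2,1.2,0,0,0,1.2],[1,0.4,2.4,0,0,0,2.4],[1,0.6,3.4,0,0,0,3.1],[1,0.6,4,0,0,0,3.1],[1,0.6,4,0,0,0,3.1]]' && python3 -m jog '[[1,0,0,0,0,0,0],[1,0,0,0,0,0,0]]'
python3 - <<'E'
from h import *
o=bot.get_obs(); print(o['ee_pos'],o['tcp_rot'],o['opening'])
im,d,P,W,m=snap('wrist'); save(im,'w2.png'); np.save('pics/w2P.npy',P)
z=P[...,2];x=P[...,0];y=P[...,1]
for l in ['strip','door','roller_grip']:
    for r in bot.regions_of('wrist',l)[:2]:
        q=P[r['pixels']]; print(l,round(r['conf'],2),np.round(r['point']),r['pixels'].sum(),np.nanmedian(q,0).round(4)); 
        if l!='roller_grip': print(cv2.minAreaRect((q[np.isfinite(q[:,0])][:,:2]*1000).astype(np.float32)))
s=(abs(x-.58)<.05)&(abs(y-.02)<.13)&(z>.008)&(z<.018)
print(cv2.minAreaRect((P[s][:,:2]*1000).astype(np.float32)),np.nanmedian(z[s]))
s=(x>.4)&(x<.66)&(y>.14)&(y<.24)&(z>.112)&(z<.13)
print('door',s.sum(),cv2.minAreaRect((P[s][:,:2]*1000).astype(np.float32)) if s.sum() else 0)
s=(x>.6)&(x<.75)&(abs(y-.0)<.13)&(z>.118)&(z<.135)
print('cab front',[ (yy,np.nanmin(x[s&(abs(y-yy)<.005)]).round(4)) for yy in (-.05,0,.05,.1) if (s&(abs(y-yy)<.005)).any()])
s=(z>.2); print('hand low z', np.nanmin(z[s]) if s.any() else 0)
E
```

```text
time: 4.05
ee_pos: [0.4852, -0.339, 0.2467]
tcp_rot: [-90.0, 0.1, -47.9]
wrist_force: [1.2, -0.8, -3.8]
opening: 0.0232
time: 4.55
ee_pos: [0.5537, -0.1627, 0.3293]
tcp_rot: [-90.0, 0.0, -10.2]
wrist_force: [1.2, -0.5, -3.3]
opening: 0.023
time: 5.05
ee_pos: [0.5684, -0.0625, 0.3284]
tcp_rot: [-90.0, 0.0, 5.0]
wrist_force: [-1.3, -1.5, -3.6]
opening: 0.0229
time: 5.25
ee_pos: [0.5683, -0.0649, 0.3285]
tcp_rot: [-90.0, 0.0, 4.9]
wrist_force: [0.2, -0.0, -4.9]
opening: 0.0231
[ 0.56833976 -0.06492554  0.32845575] [-9.00156170e+01  1.07416879e-02  4.87921571e+00] 0.023121056505148452
strip 0.96 [ 81. 294.] 10193 [0.5802 0.0302 0.0137]
((581.3699340820312, 20.611732482910156), (74.53364562988281, 196.28207397460938), 4.841597557067871)
roller_grip 0.66 [365.  48.] 3348 [ 0.2738 -0.3716  0.0461]
roller_grip 0.59 [254. 280.] 20921 [ 0.5681 -0.0425  0.3629]
((581.16162109375, 19.921226501464844), (70.22510528564453, 193.44703674316406), 4.797672271728516) 0.01380296354279753
door 0 0
cab front [(-0.05, np.float64(0.689)), (0, np.float64(0.6846)), (0.05, np.float64(0.6801)), (0.1, np.float64(0.6763))]
hand low z 0.2777466564232196
```

View pics/w2.png

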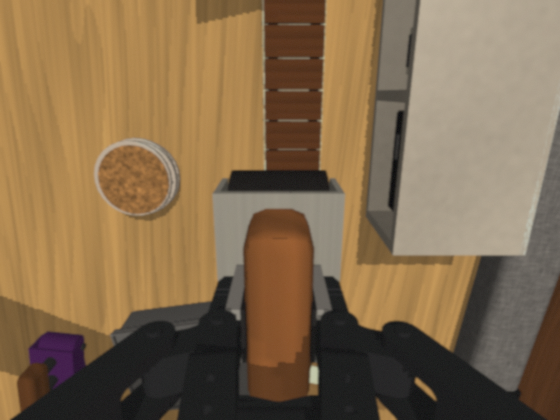

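Run:
```python
from h import *
im=cv2.imread('pics/w2.png'); P=np.load('pics/w2P.npy'); g=im[:,275:312].astype(float).sum(2).mean(1)
for r in range(1,170):
    if g[r]>g[r-1] and g[r]>=g[r+1] and g[r]>np.median(g[:170])+15: print(r,g[r].round(),np.nanmedian(P[r,290:298],0).round(4))
T=np.load('pics/topP.npy'); 
d=np.array([-.084,.9965]); n=np.array([.9965,.084])
x,y,z=T[...,0],T[...,1],T[...,2]
c=np.array([.5812,.02])
s=(T[...,:2]-c)@d; t=(T[...,:2]-c)@n
m=(abs(t)<.03)&(abs(s)<.13)&(z>.009)&(z<.02)
print('top strip s',np.percentile(s[m],[1,99]), )
m=(abs(s)<.09)&(abs(t)<.05)&(z>.009)&(z<.02); print('t',np.percentile(t[m],[1,99]))
```

```text
24 260.0 [0.5741 0.0935 0.0029]
58 276.0 [0.5784 0.0568 0.0033]
90 283.0 [0.5814 0.0204 0.0027]
120 273.0 [ 0.5849 -0.0154  0.0037]
149 233.0 [ 0.5885 -0.0518  0.0036]
top strip s [-0.1035534   0.10667632]
t [-0.03439069  0.03470622]
```

```bash
python3 -m jog '[[1,0.4,0.3,-1.5,0,0,0],[1,0.76,0.5,-3.2,0,0,0],[1,0.76,0.5,-5,0,0,0],[1,0.76,0.5,-6.8,0,0,0],[1,0.76,0.5,-8,0,0,0]]' 110 && python3 -m jog '[[1,0,0,-0.6,0,0,0],[1,0,0,-1.1,0,0,0],[1,0,0,-1.5,0,0,0],[1,0,0,-1.5,0,0,0]]' && python3 -m jog '[[1,0,0,-0.15,0,0,0],[1,0,0,-0.3,0,0,0],[1,0,0,-0.4,0,0,0],[1,0,0,-0.4,0,0,0]]'
```

```text
time: 5.95
ee_pos: [0.5862, -0.0518, 0.1248]
tcp_rot: [-90.0, 0.2, 4.9]
wrist_force: [-0.4, 0.4, -3.9]
opening: 0.0228
time: 6.35
ee_pos: [0.5875, -0.0516, 0.0907]
tcp_rot: [-90.0, 0.0, 5.0]
wrist_force: [-0.4, -0.3, -3.1]
opening: 0.0229
time: 6.75
ee_pos: [0.5875, -0.0515, 0.0808]
tcp_rot: [-90.0, 0.0, 5.0]
wrist_force: [-0.3, 0.1, -3.8]
opening: 0.0226
```

```bash
python3 -m jog '[[1,0,0,-0.08,0,0,0],[1,0,0,-0.16,0,0,0],[1,0,0,-0.2,0,0,0],[1,0,0,-0.2,0,0,0]]' && python3 -m jog '[[1,0,0,-0.04,0,0,0],[1,0,0,-0.08,0,0,0],[1,0,0,-0.08,0,0,0]]' && python3 -m jog '[[1,0,0,-0.04,0,0,0],[1,0,0,-0.06,0,0,0],[1,0,0,-0.06,0,0,0]]'
```

```text
time: 7.15
ee_pos: [0.5877, -0.0516, 0.0765]
tcp_rot: [-90.0, -0.0, 5.0]
wrist_force: [-2.0, -0.3, 3.0]
opening: 0.0231
time: 7.45
ee_pos: [0.5877, -0.0515, 0.075]
tcp_rot: [-90.0, -0.1, 5.0]
wrist_force: [-3.2, 1.3, 6.0]
opening: 0.023
time: 7.75
ee_pos: [0.5878, -0.0516, 0.074]
tcp_rot: [-90.0, -0.1, 5.0]
wrist_force: [-3.7, 0.6, 9.5]
opening: 0.0227
```

```bash
python3 -m jog '[[1,0,0,-0.06,0,0,0],[1,0,0,-0.1,0,0,0],[1,0,0,-0.1,0,0,0]]' && python3 -m jog '[[1,0,0,-0.03,0,0,0],[1,0,0,-0.06,0,0,0],[1,0,0,-0.06,0,0,0]]'
```

```text
time: 8.05
ee_pos: [0.5878, -0.0516, 0.0721]
tcp_rot: [-90.0, -0.1, 5.0]
wrist_force: [-4.4, 0.3, 13.7]
opening: 0.0228
time: 8.35
ee_pos: [0.5879, -0.0516, 0.0719]
tcp_rot: [-90.0, -0.2, 5.0]
wrist_force: [-10.0, 0.2, 22.8]
opening: 0.0227
```

```bash
python3 -m jog '[[1,0,0.2,0.02,0,0,0],[1,-0.04,0.5,0.02,0,0,0],[1,-0.07,0.8,0.02,0,0,0],[1,-0.1,1.1,0.02,0,0,0],[1,-0.12,1.4,0.02,0,0,0]]'
```

```text
time: 8.85
ee_pos: [0.5851, -0.0169, 0.0719]
tcp_rot: [-90.1, -0.2, 5.0]
wrist_force: [-6.9, -3.3, 20.2]
opening: 0.0227
```

```bash
python3 -m jog '[[1,-0.03,0.3,0,0,0,0],[1,-0.05,0.6,0,0,0,0],[1,-0.08,0.9,0,0,0,0],[1,-0.1,1.2,0,0,0,0],[1,-0.13,1.5,0,0,0,0]]' && python3 -m jog '[[1,-0.03,0.3,0,0,0,0],[1,-0.05,0.6,0,0,0,0],[1,-0.08,0.9,0,0,0,0],[1,-0.1,1.2,0,0,0,0],[1,-0.13,1.5,0,0,0,0]]'
```

```text
time: 9.35
ee_pos: [0.5819, 0.0208, 0.072]
tcp_rot: [-90.1, -0.2, 5.0]
wrist_force: [-5.3, -2.0, 18.1]
opening: 0.0227
time: 9.85
ee_pos: [0.5788, 0.0583, 0.072]
tcp_rot: [-90.1, -0.2, 5.0]
wrist_force: [-6.2, -9.2, 19.3]
opening: 0.0228
```

```bash
python3 -m jog '[[1,-0.03,0.3,0,0,0,0],[1,-0.05,0.6,0,0,0,0],[1,-0.08,0.9,0,0,0,0],[1,-0.1,1.2,0,0,0,0],[1,-0.1,1.2,0,0,0,0]]'
```

```text
time: 10.35
ee_pos: [0.5761, 0.0894, 0.0719]
tcp_rot: [-90.0, -0.2, 5.0]
wrist_force: [-6.4, 1.1, 18.7]
opening: 0.023
```

```bash
python3 -m jog '[[1,0,0,0.3,0,0,0],[1,0,0,1.2,0,0,0],[1,0,-0.6,3,0,0,0],[1,-0.1,-2,4.8,0,0,0],[1,-0.3,-3.8,6.6,0,0,0]]' && python3 -m jog '[[1,0,-1.4,1.6,0,0,0],[1,0,-2.4,3.2,0,0,0],[1,0,-2.4,3.6,0,0,0],[1,0,-2.4,3.6,0,0,0],[1,0,-2.4,3.6,0,0,0]]'
python3 - <<'E'
from h import *
o=bot.get_obs(); print(o['ee_pos'],o['tcp_rot'],o['opening'])
im,d,P,W,m=snap('wrist'); save(im,'w3.png'); np.save('pics/w3P.npy',P)
dd=np.array([-.084,.9965]); n=np.array([.9965,.084]); c=np.array([.5812,.02])
for A in (np.load('pics/w2P.npy'),P):
    s=(A[...,:2]-c)@dd; t=(A[...,:2]-c)@n; z=A[...,2]
    print([(round(float(np.nanmedian(z[(abs(t)<.025)&(abs(s-k)<.010)&(z<.05)])),4),int(((abs(t)<.025)&(abs(s-k)<.010)&(z<.05)).sum())) for k in (.09,.054,.018,-.018,-.054,-.09)])
    print('floor',np.nanmedian(z[(abs(s)<.05)&(t<-.045)&(t>-.07)]))
E
```

```text
time: 10.85
ee_pos: [0.5695, 0.0077, 0.2206]
tcp_rot: [-90.0, -0.0, 5.1]
wrist_force: [1.4, -0.5, -3.9]
opening: 0.0225
time: 11.35
ee_pos: [0.5697, -0.0519, 0.3078]
tcp_rot: [-90.0, 0.1, 5.0]
wrist_force: [-0.2, 0.1, -4.5]
opening: 0.0228
[ 0.56967797 -0.05189992  0.30780823] [-8.99819529e+01  7.82309739e-02  4.98266969e+00] 0.022760972634787907
[(0.0141, 745), (0.0137, 823), (0.0138, 754), (0.0139, 682), (0.0138, 626), (0.0137, 502)]
floor 0.0012887630142264794
[(0.0095, 916), (0.0094, 833), (0.0095, 767), (0.0095, 722), (0.0095, 688), (nan, 0)]
floor 0.0012230592199142243
  return np.nanmean(a, axis, out=out, keepdims=keepdims)
```

```bash
python3 -m jog '[[1,-0.4,-1.2,0,0,0,0.4],[1,-1,-3,0,0,0,0.8],[1,-1.6,-4.8,0,0,0,1.2],[1,-2.2,-6.6,0,0,0,1.6],[1,-2.8,-8.4,0,0,0,1.6]]' && python3 -m jog '[[1,-0.6,-1.7,0,0,0,0],[1,-1.1,-3.2,-0.5,0,0,0],[1,-1.3,-4,-1.8,0,0,0],[1,-1.36,-4.05,-3.4,0,0,0],[1,-1.36,-4.05,-5,0,0,0]]' && python3 -m jog '[[1,0,0,-0.6,0,0,0],[1,0,0,-1.1,0,0,0],[1,0,0,-1.4,0,0,0],[1,0,0,-1.4,0,0,0]]'
python3 - <<'E'
from h import *
im,d,P,W,m=snap('top'); save(im,'top2.png')
dd=np.array([-.084,.9965]); n=np.array([.9965,.084]); c=np.array([.5812,.02])
for A in (np.load('pics/topP.npy'),P):
    s=(A[...,:2]-c)@dd; t=(A[...,:2]-c)@n; z=A[...,2]
    print([round(float(np.nanmedian(z[(abs(t)<.025)&(abs(s-k)<.010)&(z<.05)])),4) for k in (.09,.054,.018,-.018,-.054,-.09)])
im,d,P,W,m=snap('wrist'); save(im,'w4.png')
x,y,z=P[...,0],P[...,1],P[...,2]
lid=(abs(x-.46)<.13)&(abs(y+.35)<.12)&(z>.05)&(z<.069); print(cv2.minAreaRect((P[lid][:,:2]*1000).astype(np.float32)))
E
```

```text
time: 11.9
ee_pos: [0.4987, -0.2627, 0.3074]
tcp_rot: [-89.9, 0.1, 13.1]
wrist_force: [0.0, 0.0, -3.7]
opening: 0.0227
time: 12.4
ee_pos: [0.4648, -0.3631, 0.1808]
tcp_rot: [-89.9, 0.1, 13.0]
wrist_force: [0.6, -0.6, -3.6]
opening: 0.0228
time: 12.8
ee_pos: [0.4656, -0.3627, 0.1482]
tcp_rot: [-89.9, 0.0, 13.0]
wrist_force: [-0.4, -0.6, -3.4]
opening: 0.0227
[0.0137, 0.0129, 0.0133, 0.0126, 0.0122, 0.0125]
[0.0079, 0.0093, 0.0082, 0.0081, 0.0083, 0.008]
((465.8879089355469, -360.1347351074219), (190.30917358398438, 140.84210205078125), 13.285696983337402)
```

View pics/w4.png

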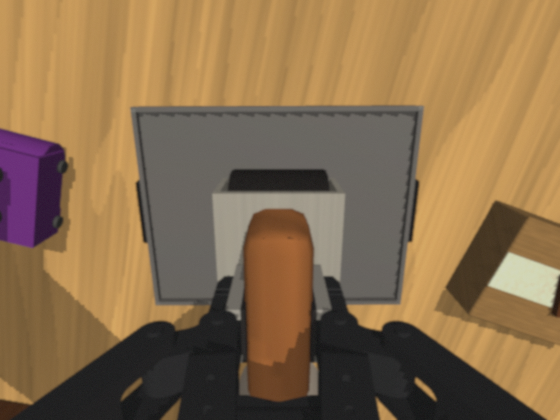

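```bash
python3 -m jog '[[1,0,0,-0.3,0,0,0],[1,0,0,-0.6,0,0,0],[1,0,0,-0.85,0,0,0],[1,0,0,-0.96,0,0,0],[1,0,0,-0.96,0,0,0]]' && python3 -m jog '[[1,0,0,-0.03,0,0,0],[1,0,0,-0.06,0,0,0],[1,0,0,-0.06,0,0,0]]'
```

```text
time: 13.4
ee_pos: [0.4653, -0.3631, 0.1244]
tcp_rot: [-90.0, 0.0, 13.0]
wrist_force: [0.1, -0.1, -2.9]
opening: 0.0229
time: 13.7
ee_pos: [0.4656, -0.3633, 0.1237]
tcp_rot: [-90.0, -0.0, 13.0]
wrist_force: [-0.4, 0.6, -3.4]
opening: 0.0229
```

```bash
python3 -m jog '[[1,0,0,-0.03,0,0,0],[1,0,0,-0.06,0,0,0],[1,0,0,-0.06,0,0,0]]'; python3 -m jog '[[1,0,0,-0.02,0,0,0],[1,0,0,-0.02,0,0,0]]'
```

```text
time: 14.0
ee_pos: [0.4656, -0.3633, 0.1222]
tcp_rot: [-90.0, -0.0, 13.0]
wrist_force: [-0.0, 0.0, -3.2]
opening: 0.0226
time: 14.2
ee_pos: [0.4657, -0.3634, 0.1221]
tcp_rot: [-90.0, -0.0, 13.0]
wrist_force: [-0.9, 0.8, 2.5]
opening: 0.0227
```

```bash
python3 -m jog '[[0.6,0,0,0,0,0,0],[0.4,0,0,0,0,0,0],[0.2,0,0,0,0,0,0],[0,0,0,0,0,0,0],[0,0,0,0,0,0,0]]' && python3 -m jog '[[0,0,0,0.5,0,0,0],[0,0,0,1.5,0,0,0],[0,0,0,3,0,0,0],[0,0,0,4.8,0,0,0],[0,0,0,6.5,0,0,0]]' && python3 -m jog '[[1,0,0,0,0,0,0],[1,0,0,0,0,0,0]]'
python3 - <<'E'
from h import *
im,d,P,W,m=snap('wrist'); save(im,'w5.png')
x,y,z=P[...,0],P[...,1],P[...,2]
near=(abs(x-.466)<.09)&(abs(y+.36)<.09)
for lo,hi in ((.152,.17),(.094,.108),(.05,.069)):
    q=near&(z>lo)&(z<hi); print(q.sum(),cv2.minAreaRect((P[q][:,:2]*1000).astype(np.float32)),np.nanmedian(z[q]))
# door in top view
im,d,P,W,m=snap('top'); x,y,z=P[...,0],P[...,1],P[...,2]
q=(x>.4)&(x<.66)&(y>.14)&(y<.24)&(z>.115)&(z<.127); b=cv2.minAreaRect((P[q][:,:2]*1000).astype(np.float32)); print('door',b,cv2.boxPoints(b))
q=(x>.4)&(x<.66)&(y>.17)&(y<.29)&(z>.07)&(z<.112); print('knob?',np.nanmedian(P[q],0),q.sum())
im,d,P,W,m=snap('scene'); x,y,z=P[...,0],P[...,1],P[...,2]
q=(x>.4)&(x<.66)&(y>.14)&(y<.24)&(z>.115)&(z<.127); b=cv2.minAreaRect((P[q][:,:2]*1000).astype(np.float32)); print('door',q.sum(),b,cv2.boxPoints(b))
E
```

```text
time: 14.7
ee_pos: [0.4656, -0.3633, 0.1215]
tcp_rot: [-90.0, -0.0, 13.0]
wrist_force: [-1.2, -1.0, -0.1]
opening: 0.0857
time: 15.2
ee_pos: [0.4652, -0.363, 0.2869]
tcp_rot: [-90.0, -0.0, 13.0]
wrist_force: [0.4, 0.3, -0.9]
opening: 0.0851
time: 15.4
ee_pos: [0.466, -0.3635, 0.286]
tcp_rot: [-90.1, -0.1, 13.0]
wrist_force: [-0.2, -0.6, -0.1]
opening: 0.0592
2632 ((466.71197509765625, -360.7077941894531), (23.967336654663086, 72.3676528930664), 13.676308631896973) 0.16130566181987055
2824 ((467.1313171386719, -361.576416015625), (62.115291595458984, 70.35035705566406), 13.163474082946777) 0.10413507223969279
16680 ((466.1595458984375, -360.10400390625), (190.31939697265625, 140.7003631591797), 13.252547264099121) 0.059280104550191504
door ((556.1536254882812, 190.88095092773438), (198.6609649658203, 15.146647453308105), 16.247360229492188) [[458.67123 170.36066]
 [462.90903 155.81894]
 [653.636   211.40125]
 [649.3982  225.94296]]
knob? [0.48423555 0.20181378 0.09866472] 90
door 286 ((557.325439453125, 191.88214111328125), (201.48825073242188, 17.001976013183594), 16.440126419067383) [[458.29425 171.52365]
 [463.10602 155.2168 ]
 [656.3566  212.24063]
 [651.54486 228.54749]]
```

View pics/w5.png

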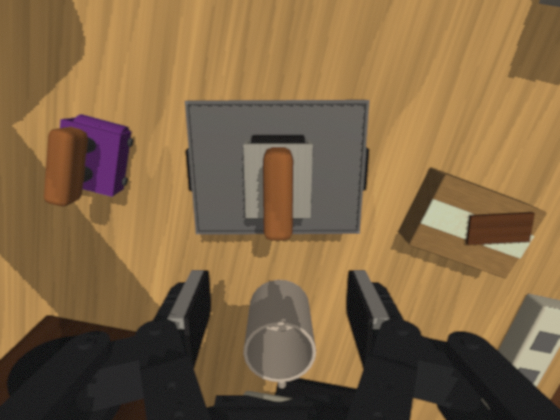

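```bash
python3 -m jog '[[1,0,1.5,0,0,0,-0.4],[1,0,3.3,0,0,0,-0.8],[1,0.2,5.1,0,0,0,-1.2],[1,0.4,6.9,0,0,0,-1.6],[1,0.6,8.7,0,0,0,-1.6]]' && python3 -m jog '[[1,0.4,1.8,0,0,0,0],[1,0.8,3.6,0,0,0,0],[1,1.2,5.4,0,0,0,0],[1,1.6,7.2,0,0,0,0],[1,1.9,9,0,0,0,0]]' && python3 -m jog '[[1,0.1,1.8,0,0,0,0],[1,0.2,3.6,0,0,0,0],[1,0.2,5.2,0,0,0,0],[1,0.2,6.2,0,0,0,0],[1,0.2,6.2,0,0,0,0]]'
python3 - <<'E'
from h import *
im,d,P,W,m=snap('wrist'); save(im,'w6.png'); x,y,z=P[...,0],P[...,1],P[...,2]
print(bot.get_obs()['ee_pos'],bot.get_obs()['tcp_rot'])
q=(x>.4)&(x<.66)&(y>.14)&(y<.24)&(z>.117)&(z<.127); print(q.sum()); b=cv2.minAreaRect((P[q][:,:2]*1000).astype(np.float32)); print('door',b,cv2.boxPoints(b))
q=(z<.05)&(abs(x-.534)<.06)&(abs(y-.24)<.05);print('under tool max z',np.nanmax(np.where((abs(x-.534)<.03)&(abs(y-.238)<.03)&(z<.2),z,0)))
E
```

```text
time: 16.05
ee_pos: [0.4799, -0.144, 0.283]
tcp_rot: [-90.0, 0.1, 4.9]
wrist_force: [1.2, 0.4, 0.1]
opening: 0.0002
time: 16.55
ee_pos: [0.5278, 0.0811, 0.2829]
tcp_rot: [-90.0, 0.1, 5.0]
wrist_force: [1.0, 0.2, 0.4]
opening: -0.0001
time: 17.05
ee_pos: [0.5323, 0.237, 0.2821]
tcp_rot: [-90.0, 0.2, 5.2]
wrist_force: [0.0, 0.0, 0.1]
opening: -0.0002
[0.5324639  0.23541316 0.28246331] [-90.05313111   0.14888108   5.12886462]
3535
door ((557.0162963867188, 191.28530883789062), (200.32052612304688, 15.710395812988281), 16.375242233276367) [[458.70435 170.584  ]
 [463.13354 155.51088]
 [655.32825 211.98662]
 [650.89905 227.05974]]
under tool max z 0.00425000501331646
```

View pics/w6.png

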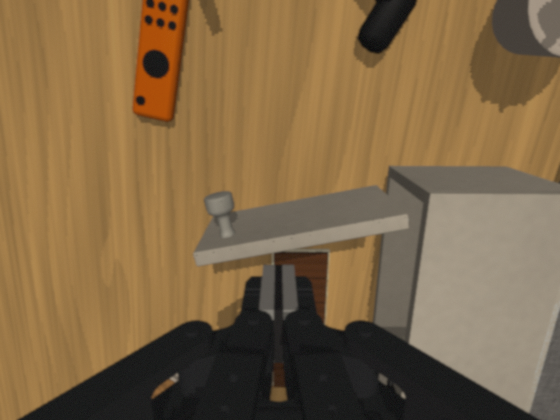

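```bash
python3 -m jog '[[1,0,0,-1.5,0,0,0],[1,0,0,-3.2,0,0,0],[1,0,0,-5,0,0,0],[1,0,0,-6.8,0,0,0],[1,0,0,-7.9,0,0,0]]' && python3 -m jog '[[1,0,0,0,0,0,0],[1,0,0,0,0,0,0]]'
python3 - <<'E'
from h import *
p=bot.get_obs()['ee_pos'][:2]; h=np.array([.651,.227]); r=.111
for th in (78.6,70,60,50,40,30,20,12,6,3,0):
    a=np.radians(-85-th); u=np.array([np.cos(a),np.sin(a)]); n=np.array([u[1],-u[0]]); t=np.radians(th)
    w=.0145*np.cos(t)+.011*np.sin(t)
    print(th,((h+r*u+w*n-p)/.025).round(2))
E
```

```text
time: 17.6
ee_pos: [0.5313, 0.2321, 0.0824]
tcp_rot: [-90.1, 0.2, 4.9]
wrist_force: [-0.9, -0.1, 1.1]
opening: -0.0001
time: 17.8
ee_pos: [0.533, 0.2333, 0.0872]
tcp_rot: [-90.0, 0.0, 4.9]
wrist_force: [-0.3, -0.7, 0.9]
opening: -0.0
78.6 [ 0.3  -0.98]
70 [ 0.44 -1.58]
60 [ 0.7  -2.25]
50 [ 1.08 -2.89]
40 [ 1.58 -3.47]
30 [ 2.19 -3.97]
20 [ 2.9  -4.36]
12 [ 3.52 -4.58]
6 [ 4.02 -4.68]
3 [ 4.27 -4.71]
0 [ 4.53 -4.73]
```

```bash
python3 -m jog '[[1,0.3,-0.7,0,0,0,0],[1,0.3,-1,0,0,0,0],[1,0.4,-1.5,0,0,0,0],[1,0.56,-1.9,0,0,0,0],[1,0.7,-2.25,0,0,0,0]]' && python3 -m jog '[[1,0.18,-0.33,0,0,0,0],[1,0.38,-0.64,0,0,0,0],[1,0.62,-0.94,0,0,0,0],[1,0.88,-1.22,0,0,0,0],[1,1.18,-1.48,0,0,0,0]]' && python3 -m jog '[[1,0.31,-0.24,0,0,0,0],[1,0.65,-0.45,0,0,0,0],[1,1.02,-0.63,0,0,0,0],[1,1.3,-0.74,0,0,0,0],[1,1.64,-0.85,0,0,0,0]]'
```

```text
time: 18.3
ee_pos: [0.5511, 0.1772, 0.0872]
tcp_rot: [-90.0, -0.1, 5.0]
wrist_force: [-0.8, -0.4, -0.5]
opening: 0.0002
time: 18.8
ee_pos: [0.5806, 0.1404, 0.0864]
tcp_rot: [-90.0, 0.0, 5.0]
wrist_force: [-0.4, 1.0, -0.3]
opening: -0.0003
time: 19.3
ee_pos: [0.6217, 0.1195, 0.0865]
tcp_rot: [-90.0, 0.0, 5.0]
wrist_force: [0.0, -0.0, 0.1]
opening: 0.0002
```

```bash
python3 -m jog '[[1,0.2,-0.05,0,0,0,0],[1,0.4,-0.09,0,0,0,0],[1,0.6,-0.12,0,0,0,0],[1,0.75,-0.13,0,0,0,0],[1,0.75,-0.13,0,0,0,0]]' && python3 -m jog '[[1,0.1,0,0,0,0,0],[1,0.2,0,0,0,0,0],[1,0.2,0,0,0,0,0]]'
python3 - <<'E'
from h import *
for c in ('top','scene'):
    im,d,P,W,m=snap(c); x,y,z=P[...,0],P[...,1],P[...,2]; save(im,c+'3.png')
    for r in bot.regions_of(c,'door')[:2]:
        q=P[r['pixels']]; q=q[(q[:,2]>.112)&(q[:,2]<.127)]
        if len(q)>10: print(c,r['conf'],len(q),cv2.minAreaRect((q[:,:2]*1000).astype(np.float32)))
E
```

```text
time: 19.8
ee_pos: [0.6402, 0.1165, 0.0865]
tcp_rot: [-90.0, -0.0, 5.0]
wrist_force: [-0.7, -0.1, -0.8]
opening: 0.0001
time: 20.1
ee_pos: [0.6447, 0.1166, 0.0866]
tcp_rot: [-90.0, 0.0, 5.0]
wrist_force: [-2.3, 0.9, 0.7]
opening: 0.0001
top 0.71 54 ((667.5404052734375, 127.42601013183594), (16.416942596435547, 193.0192108154297), 4.1797261238098145)
scene 0.5 197 ((662.4076538085938, 128.1547088623047), (15.92448616027832, 197.38157653808594), 3.4839823246002197)
```

```bash
python3 -m jog '[[1,0.06,0,0,0,0,0],[1,0.12,0,0,0,0,0],[1,0.12,0,0,0,0,0]]' && python3 -m jog '[[1,0.06,0,0,0,0,0],[1,0.12,0,0,0,0,0],[1,0.12,0,0,0,0,0]]'
```

```text
time: 20.6
ee_pos: [0.6449, 0.1166, 0.0865]
tcp_rot: [-90.0, 0.3, 5.0]
wrist_force: [-17.5, 0.1, 8.2]
opening: -0.0004
time: 20.9
ee_pos: [0.6451, 0.1166, 0.0865]
tcp_rot: [-90.0, 0.7, 5.0]
wrist_force: [-34.3, -0.9, 14.3]
opening: 0.0003
```

```bash
python3 -m jog '[[1,-0.3,0,0,0,0,0],[1,-1,0,0,0,0,0],[1,-2.2,0,0.6,0,0,0],[1,-3.4,0,2.2,0,0,0],[1,-4.6,0,4,0,0,0]]' && python3 -m jog '[[1,-1,0,1.6,0,0,0],[1,-2,0,3.2,0,0,0],[1,-3,0,4,0,0,0],[1,-3,0,4,0,0,0],[1,-3,0,4,0,0,0]]'
python3 - <<'E'
from h import *
out=[]
for c in ('top','scene'):
    im,d,P,W,m=snap(c); x,y,z=P[...,0],P[...,1],P[...,2]; save(im,c+'4.png'); out.append(cv2.resize((im[145:295,90:490] if c=='top' else im[150:300,90:490]),None,fx=2,fy=2,interpolation=2))
    for r in bot.regions_of(c,'door')[:1]:
        q=P[r['pixels']]; q=q[(q[:,2]>.112)&(q[:,2]<.127)]
        if len(q)>10: print(c,r['conf'],len(q),cv2.minAreaRect((q[:,:2]*1000).astype(np.float32)))
    for l in ['roller_grip','coasters','frame','remote','mug','tilepack','gamepad']:
        for r in bot.regions_of(c,l)[:2]: print(l,round(r['conf'],2),np.nanmedian(P[r['pixels']],0).round(3))
    if c=='top':
        s=(P[...,:2]-[.5812,.02])@[-.084,.9965]; t=(P[...,:2]-[.5812,.02])@[.9965,.084]
        print([np.nanmedian(z[(abs(t)<.025)&(abs(s-k)<.010)&(z<.05)]).round(4) for k in (.09,.054,.018,-.018,-.054,-.09)])
save(np.vstack(out),'end.png')
E
```

```text
time: 21.4
ee_pos: [0.5365, 0.1162, 0.1834]
tcp_rot: [-90.0, 0.1, 5.0]
wrist_force: [1.5, 0.1, -0.1]
opening: -0.0003
time: 21.9
ee_pos: [0.4636, 0.1166, 0.2836]
tcp_rot: [-90.0, -0.1, 5.0]
wrist_force: [0.0, -0.2, -1.0]
opening: -0.0001
top 0.9 95 ((665.9544067382812, 64.33074951171875), (75.34357452392578, 55.106781005859375), 55.92824935913086)
roller_grip 0.79 [ 0.461 -0.355  0.105]
roller_grip 0.76 [ 0.266 -0.387  0.046]
coasters 0.57 [ 0.389 -0.102  0.033]
coasters 0.42 [0.397 0.36  0.018]
frame 0.92 [0.411 0.536 0.098]
remote 0.64 [0.398 0.355 0.018]
remote 0.34 [ 0.461 -0.355  0.105]
mug 0.7 [ 0.517 -0.563  0.045]
tilepack 0.75 [ 0.699 -0.372  0.045]
gamepad 0.84 [0.604 0.454 0.03 ]
gamepad 0.23 [ 0.699 -0.372  0.045]
[np.float64(0.0083), np.float64(0.008), np.float64(0.0087), np.float64(0.0086), np.float64(0.0087), np.float64(0.0084)]
scene 0.5 197 ((665.6903686523438, 128.24087524414062), (18.480409622192383, 197.21180725097656), 5.247892379760742)
roller_grip 0.98 [ 0.476 -0.354  0.104]
roller_grip 0.69 [ 0.273 -0.382  0.047]
coasters 0.63 [ 0.409 -0.099  0.032]
frame 0.9 [0.426 0.537 0.093]
remote 0.83 [0.407 0.361 0.017]
remote 0.62 [ 0.723 -0.365  0.044]
mug 0.64 [ 0.531 -0.549  0.062]
tilepack 0.84 [ 0.723 -0.367  0.044]
gamepad 0.83 [0.622 0.449 0.03 ]
gamepad 0.39 [0.659 0.068 0.12 ]
```

View pics/end.png

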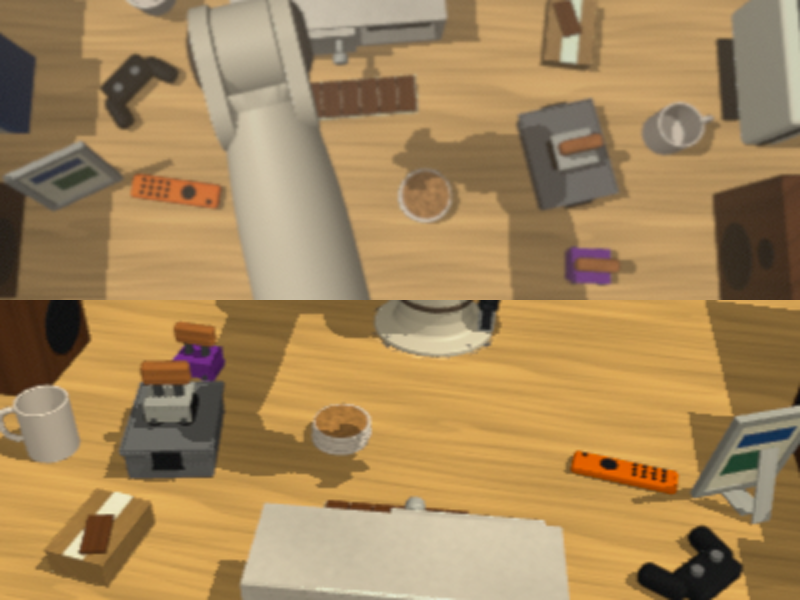

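```bash
python3 -c "
from workcell import bot; print(bot.job_done())"
```

```text
the job is handed in; nothing more can be done
None
```

The job is handed in at about 22 s of the 70 s allowed. I ran the steel-framed roller, not the purple one, once along the strip, set it back on the lid and then pushed the door shut with closed fingers.

**What my last checks showed:**
- **Tiles:** all six are about 4 to 5 mm lower in the top camera's depth image. The rolling distance was 141 mm, about 8 rad of drum turn if the drums did not slip; I could not read the drum directly. Wrist force readings reached about 26 N against the tool's free weight, under the 60 N limit.
- **Door:** it came to a firm stop at a 34 N push. Afterwards its top edge lay at 5.2° in the scene camera, the same as the cabinet. The top camera's last door fit was no use because the arm was in the way.
- **Roller:** it stands upright about 1 mm from the lid's centre. It was released gently, at about 6 N of contact.
- **Other things:** the best detection of each stayed within about 6 mm of its starting place in at least one camera. I put that down to measurement noise, and the arm was clear of everything at the end.

No check failed; only the top camera's door fit disagreed.

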